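# Hook up the drop guard of the handwheel sample press

## Robot

A 7-joint arm with a two-finger parallel gripper is mounted at the origin on the work surface. World frame = base frame: x ahead of the robot, y to its left, z up, the work surface at z = 0. Lengths are in m, angles in rad, forces in N, time in s.
With the tool pointing down it reaches from about 0.425 to 1.025 m from the base axis. Payload 9.4 kg.
Tool frame: the origin (TCP) lies between the finger pads; the fingertips stand 25 mm ahead of it and the grasp point (between the pads) lies 6 mm ahead of it; z points along the fingers, y is the direction in which the jaws open and shut (so a half turn about z gives the same grasp; the last joint's range is limited). The gripper opens to 85 mm and grips with 20 to 120 N. Pads are 22 mm wide; open, the fingers measure 114 mm over their backs; the gripper's body (76 mm by 85 mm) begins 54 mm behind the grasp point. The pads swing forward as they close: fully open they stand 13 mm farther back than shut.
Start: joints at [-1.181, 0.599, -0.003, 1.599, 0.002, 0.943, -0.08], TCP at [0.326, 0.647, 0.256] pointing down, gripper open.
Joint ranges: [-2.57, 2.57], [-0.35, 1.97], [-1.29, 1.29], [0.11, 2.56], [-1.05, 4.19], [0.11, 1.86], [-2.63, 2.63]. Speed limits (rad/s): [2.22, 2.22, 3.01, 3.01, 3.14, 3.14, 3.14].

## Interface

Orientations are given as [roll, pitch, yaw] about the fixed x, y, z axes, in that order (R = Rz(yaw) Ry(pitch) Rx(roll)).
In Python, from plant import robot gives the robot as it stands.
- The arm moves only by the tool step_arm, never from a script. Its argument "steps" is a list that holds one entry, the list of rows, each a list of 6 numbers: the shift along the tool's x, y, z in mm, then the turn, a rotation vector about the tool's x, y, z in degrees. A call has 1 to 8 rows; each row shifts and turns the commanded pose from where the row before left it, along the tool's axes as they then stand; what a row does not reach is not made up. A row lasts 1/8 s, in which the tool goes at most 62.5 mm and 10.7 degrees, less where a joint would pass 70% of its speed; a pose out of reach is approached as far as the arm can. A call with a gripper value outside its range is refused whole. "jaw" is the finger opening in mm, from 0 to 85.4, set as the call begins (left out, the last holds). The fingers move at their own pace and stop on an object; the grip force is fixed at half the most. Time passes only in rows, so rows that do not move let the fingers close. It gives the time, the measured TCP pose, the force and the opening at its end, in the units of the state.
- robot.get_obs(): the state, without advancing time (a new reading comes with each control period).
- robot.read_camera(name): name is "scene" or "top" or "wrist"; returns (picture, depth): 420x560x3 uint8, red, green, blue; 420x560 float32, m along the optical axis (not along the pixel's ray), 0 where there is no reading.
- robot.calibration(name): a dict with "K" (3x3 intrinsics, pixels), "position" and "attitude" of the camera in the world. Camera axes: x right, y up, looking along -z (the intrinsics and any distortion apply to the point x, -y, -z); pixel columns grow to the right and rows downward; lengths in m; the calibration is good to about 2 mm. A picture is of the moment at which its call begins: read the wrist's pose just before it. calibration takes no time and is no camera call; for the wrist camera it gives the pose at the moment of the call.
- robot.job_done(): hands the job in, once; it reports no verdict.
The state is a dict: "time_s": time; "q": joint angles; "joint_velocities": joint speeds; "tau": joint torques, N m; "tool_pos": TCP position; "ee_rot": TCP orientation; "contact_force": force on the tool from outside, world axes, zero at the start; "ft_torque": the same for the moment, N m; "width": opening from 0.0 (shut) to 1.0 (fully open).
Only numpy, scipy, OpenCV 4.12 (cv2) and the standard library are available. Lean on these libraries where they do the work, as an engineer would, in place of code of your own. Each camera call takes 0.05 s, during which the arm holds its last target. There are 200 camera calls.

## Task

Two small sample presses stand on the lab bench, each with a drop guard over its front. On the press with the round handwheel on top, lift the guard by its black grip, shift it to the left (as seen from the robot) so that the fixed stud passes under the rib into the side pocket of the slotted bar, and lower it until it hangs on the stud by itself. Leave the guard of the other press, the one with the long lever, down.

Things in the scene. Friction and masses are not known exactly. Their poses are not given: they have to be found in the camera images.
- wheel_grip (a point): Centre of the black grip on the guard of the handwheel press (round 112 mm handwheel on top). Upright block 60 mm long (y), 16 thick (x), 34 high, 220 mm above the bench with the guard down. x points level into the press, y to the left along the grip, z up; turned up to 12 degrees. Pinch from above, fingers in front and behind, tips above 190 mm: a rail and the stud lie below.
- wheel_guard (a joint): Height in m of that guard: 0 down, 0.104 top stop. It weighs 0.36 to 0.59 kg, falls when let go, cannot turn. Its flat dark steel bar below the grip has a J slot on a fixed 12 mm stud, 170 mm above the bench. The stud passes under the rib (10 mm wide) between slot and pocket at 0.076 to 0.104 (aim for 0.090). Hung in the pocket, closed at its top, it reads 0.055.
- wheel_guard_shift (a joint): Sideways shift of that guard in m along the grip's +y (left as seen from the robot): about 0 when down (upright slot 20 mm wide: 4 mm play either way); 0.036 with the stud in the middle of the 32 mm wide pocket, 0.026 to 0.046 anywhere in it. Shifts freely (about 1 N), but only while lifted by 0.076 to 0.104.
- lever_grip (a point): Centre of the like grip on the guard of the other press, which has no handwheel but a long steel lever with a black ball leaning back on its top (ball 290 mm above the bench). Same sizes and axes; to be left down (220 mm above the bench). The presses stand side by side, either one on the left.

How it is judged:
At the end, for the whole second after the job is handed in: The handwheel press's guard is at rest, hanging on the stud in the pocket: height 0.047 to 0.063 m and shifted by more than 0.022 m; the lever press's guard is down, within 20 mm of where it was (value of joint wheel_guard between 0.047 and 0.063 m and value of joint wheel_guard_shift above 0.022 m and velocity of joint wheel_guard between -0.01 and 0.01 m/s and distance of lever_grip from where it was at the start of the episode below 0.02 m); the robot touches nothing.
It fails at once if the guard of the lever press is lifted or shifted by more than 30 mm (distance of lever_grip from where it was at the start of the episode above 0.03 m).
It also fails if it takes over 32 s, if anything falls off the work surface, if the arm or the gripper's body presses on something with over 40 N, if the wrist force passes 120 N, or if a joint passes its speed limit or range.

## Working session

There is one attempt and no reset: what is moved stays moved. The work goes in short steps, Python scripts to look and compute and a tool call to move; the robot and the scene stay as the last step left them, time stands still between calls to the robot, and variables do not carry over. Pictures are saved under pics/ and viewed, about 8 in all and at most 12, crops included, and the job is handed in when it is done.

Besides the shell and the picture viewer there is one more tool, called after "Emit:" as name(argument=value, ...), one argument or row to a line, values as JSON. step_arm: Moves the arm, as the interface text tells. Its arguments: {"type":"object","properties":{"steps":{"type":"array","items":{"type":"array","items":{"type":"array","items":{"type":"number"}}}},"jaw":{"type":"number"}},"required":["steps"]}

```bash
mkdir -p pics; cat > h.py <<'E'
import numpy as np, cv2
from plant import robot
def cloud(name):
    c=robot.calibration(name); im,d=robot.read_camera(name)
    K=np.array(c["K"]); A=np.array(c["attitude"]); 
    return c,im,d
E
python3 - <<'E'
from h import *
o=robot.get_obs(); print(o)
for n in("scene","top"):
    c,im,d=cloud(n); print(n,c); np.savez(n+".npz",im=im,d=d)
    cv2.imwrite(f"pics/{n}1.png",im[:,:,::-1])
E
```

```text
{'time_s': 0.0, 'q': array([-1.1806939 ,  0.60012502, -0.00257893,  1.60011068,  0.00181403,
        0.94287263, -0.07981003]), 'joint_velocities': array([ 0.00057549,  0.00098547, -0.00012595, -0.00081919, -0.00011122,
       -0.000439  ,  0.00156674]), 'tau': array([ 4.53892949e-05, -7.76443219e+01,  1.56503085e+00, -2.58003813e+01,
        1.23983479e-02,  9.09503899e-03,  8.37815236e-06]), 'tool_pos': array([0.32608122, 0.64706612, 0.25542333]), 'ee_rot': array([-3.14008491e+00,  1.30574601e-04,  2.67487649e+00]), 'contact_force': array([-0.52369262, -0.09435086,  0.08121022]), 'ft_torque': array([-0.01308331,  0.00344564, -0.04516164]), 'width': 0.9990877503185084}
scene {'K': array([[440.7475449 ,   0.        , 280.50271624],
       [  0.        , 440.7475449 , 203.17551477],
       [  0.        ,   0.        ,   1.        ]]), 'position': array([ 0.37958239, -0.1442912 ,  0.86731848]), 'attitude': array([ 0.33248105, -0.00564899, -1.06577687])}
top {'K': array([[491.46186929,   0.        , 274.03289382],
       [  0.        , 491.46186929, 214.47109511],
       [  0.        ,   0.        ,   1.        ]]), 'position': array([ 0.49494186, -0.03668469,  1.10394078]), 'attitude': array([ 0.1136859 , -0.0056276 , -1.58249447])}
```

View pics/scene1.png

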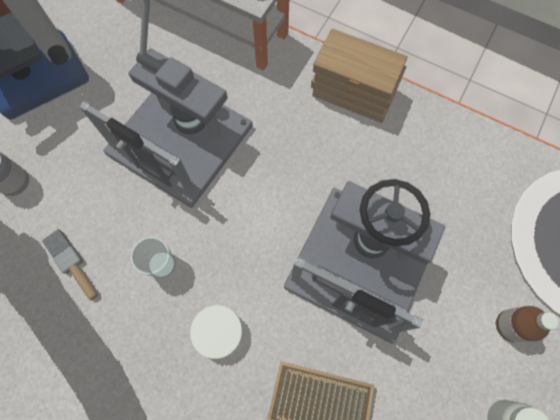

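View pics/top1.png

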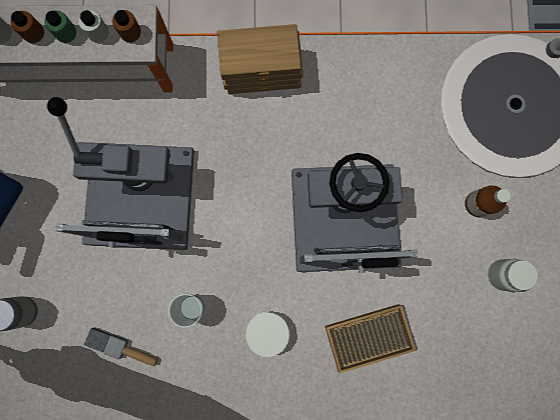

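The scene and top pictures show the handwheel press on the right, with its grip at about (380,263) in top and (373,304) in scene. The lever press is on the left, with its grip at (115,237) in top.

```bash
cat > h.py <<'E'
import numpy as np, cv2
from plant import robot
from scipy.spatial.transform import Rotation as Ro
def pts(c,d):
    K=np.array(c["K"]); v,u=np.indices(d.shape)
    p=np.stack([(u-K[0,2])/K[0,0]*d,-(v-K[1,2])/K[1,1]*d,-d],-1)
    return p@Ro.from_euler("xyz",c["attitude"]).as_matrix().T+np.array(c["position"])
def grip(name,im,d,box,c=None):
    P=pts(c or robot.calibration(name),d); u0,u1,v0,v1=box
    m=np.zeros(d.shape,np.uint8); m[v0:v1,u0:u1]=(im[v0:v1,u0:u1].max(2)<45)
    m&=((P[...,2]>.19)&(P[...,2]<.26)&(d>0)).astype(np.uint8)
    n,l,s,_=cv2.connectedComponentsWithStats(m); k=1+s[1:,4].argmax(); q=P[l==k]
    top=q[q[:,2]>np.percentile(q[:,2],90)-.006]
    (cx,cy),sz,a=cv2.minAreaRect((top[:,:2]*1000).astype(np.float32))
    w=np.linalg.eigh(np.cov(top[:,:2].T))[1][:,1]; w*=np.sign(w[1])
    print(name,"n",len(q),len(top),"ctr",cx.__round__(1),round(cy,1),"size",np.round(sz,1),"ang",round(a,1),"ztop",np.percentile(q[:,2],90).round(4),"zmin",q[:,2].min().round(3),"yaw of +y deg",np.degrees(np.arctan2(-w[0],w[1])).round(2))
    return l==k
E
python3 - <<'E'
from h import *
for n,bs in (("top",[(330,430,240,290),(60,170,220,260)]),("scene",[(330,420,275,335),(95,170,110,170)])):
    z=np.load(n+".npz")
    P=pts(robot.calibration(n),z["d"]); print("bench",P[330 if n=="top" else 360,190,2])
    for b in bs: grip(n,z["im"],z["d"],b)
z=np.load("top.npz");im=z["im"][140:290,270:440,::-1];z2=np.load("scene.npz");im2=z2["im"][170:345,270:450,::-1]
cv2.imwrite("pics/crop.png",np.hstack([cv2.resize(im,(400,353)),cv2.resize(im2,(363,353))]))
E
```

```text
bench -0.0047016086017899195
top n 329 299 ctr 506.9 -230.2 size [59.2 15.8] ang 89.5 ztop 0.238 zmin 0.19 yaw of +y deg 1.87
top n 352 289 ctr 559.1 241.5 size [59.2 15.7] ang 86.6 ztop 0.2382 zmin 0.19 yaw of +y deg -3.23
bench -0.0027779977457222937Traceback (most recent call last):
  File "<stdin>", line 5, in <module>
  File "h.py", line 12, in grip
    n,l,s,_=cv2.connectedComponentsWithStats(m); k=1+s[1:,4].argmax(); q=P[l==k]
                                                     ~~~~~~~~~~~~~~^^
ValueError: attempt to get argmax of an empty sequence
```

```bash
python3 - <<'E'
from h import *
z=np.load("scene.npz");P=pts(robot.calibration("scene"),z["d"])
for u,v in((373,304),(360,297),(385,309)): print(P[v,u],z["im"][v,u])
try: grip("scene",z["im"],z["d"],(320,425,270,340))
except Exception as e: print(e)
z1=np.load("top.npz");P=pts(robot.calibration("top"),z1["d"])
# bar yaw: guard panel top edge points
m=np.zeros(P.shape[:2],bool);m[240:280,290:430]=1
m&=(P[...,2]>.17)&(P[...,2]<.26)
q=P[m];print(len(q),q.min(0),q.max(0))
for z0 in np.arange(.17,.25,.01):
  s=q[(q[:,2]>=z0)&(q[:,2]<z0+.01)]
  if len(s)>20:
    k=np.polyfit(s[:,1],s[:,0],1);print(z0.round(3),len(s),"slope deg",np.degrees(np.arctan(-k[0])).round(2),s.mean(0).round(3),np.ptp(s,0).round(3))
im=z1["im"][140:290,270:440,::-1];im2=z["im"][170:345,270:450,::-1]
cv2.imwrite("pics/crop.png",np.hstack([cv2.resize(im,(400,353)),cv2.resize(im2,(363,353))]))
E
```

```text
[ 0.50369219 -0.22801233  0.23746837] [57 57 58]
[ 0.50358284 -0.20785304  0.23752621] [57 57 59]
[ 0.50571095 -0.2456985   0.23692186] [56 56 57]
attempt to get argmax of an empty sequence
1058 [ 0.49026057 -0.31394433  0.17009639] [ 0.53073352 -0.10017465  0.24007343]
0.17 639 slope deg 1.99 [ 0.52  -0.206  0.177] [0.04  0.214 0.01 ]
0.18 80 slope deg 2.55 [ 0.517 -0.206  0.183] [0.025 0.211 0.01 ]
0.23 303 slope deg 1.74 [ 0.507 -0.23   0.236] [0.016 0.061 0.01 ]
```

View pics/crop.png

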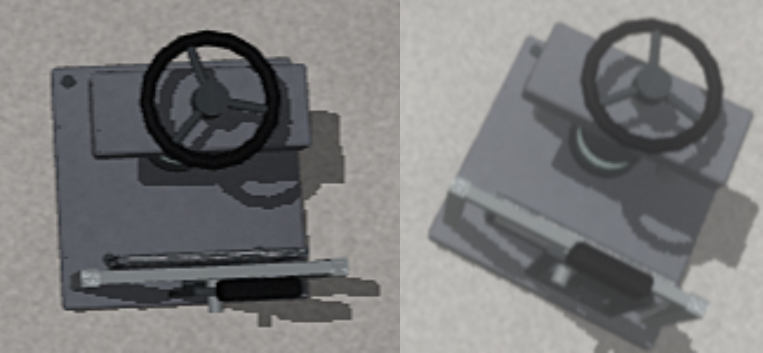

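The crop confirms the layout: the grip is a dark block in front of the guard's top rail, and the wheel sits well behind it. The measured size, 59x16 mm with its top at 0.238, matches the spec. Next I check the wheel clearance, and I lift and turn the tool.

```bash
python3 - <<'E'
from h import *
z1=np.load("top.npz");P=pts(robot.calibration("top"),z1["d"])
q=P[145:285,290:430].reshape(-1,3)
for a,b in((.1,.16),(.16,.22),(.24,.27),(.27,.3),(.3,.4)):
  s=q[(q[:,2]>a)&(q[:,2]<b)]
  if len(s): print(a,b,len(s),s.min(0).round(3),s.max(0).round(3))
q=P.reshape(-1,3);s=q[(q[:,2]>.24)&(q[:,0]<.8)&(q[:,0]>.2)];
for y0 in np.arange(-.5,.7,.1):
  t=s[(s[:,1]>y0)&(s[:,1]<y0+.1)]
  if len(t): print("tall",y0.round(2),t.min(0).round(2),t.max(0).round(2))
E
```

```text
0.1 0.16 537 [ 0.504 -0.311  0.1  ] [ 0.694 -0.099  0.16 ]
0.16 0.22 4608 [ 0.49  -0.314  0.16 ] [ 0.711 -0.1    0.22 ]
0.24 0.27 2 [ 0.504 -0.245  0.24 ] [ 0.511 -0.226  0.24 ]
tall -0.3 [ 0.5  -0.24  0.24] [ 0.51 -0.23  0.24]
tall -0.1 [ 0.49 -0.04  1.1 ] [ 0.49 -0.04  1.1 ]
tall 0.2 [0.56 0.22 0.24] [0.56 0.23 0.24]
tall 0.3 [0.74 0.31 0.24] [0.79 0.34 0.31]
```

Emit:
step_arm(
  steps=[
    [[0, 0, -25, 0, 0, 8.8], [0, 0, -25, 0, 0, 8.8], [0, 0, -25, 0, 0, 8.8], [0, 0, -20, 0, 0, 8.8], [0, 0, -20, 0, 0, 8.8], [0, 0, -15, 0, 0, 8.8], [0, 0, -15, 0, 0, 8.6]],
  ],
  jaw=85,
)

```text
time_s: 0.98
tool_pos: [0.3261, 0.6473, 0.4014]
ee_rot: [-3.141, 0.001, 1.598]
contact_force: [1.2, -0.1, -0.3]
width: 0.996
```

Emit:
step_arm(
  steps=[
    [[-50, 17, 0, 0, 0, 0], [-58, 17, 0, 0, 0, 0], [-58, 17, 0, 0, 0, 0], [-58, 17, 0, 0, 0, 0], [-58, 17, 0, 0, 0, 0], [-58, 17, 0, 0, 0, 0], [-58, 17, 0, 0, 0, 0], [-58, 17, 0, 0, 0, 0]],
  ],
)

```text
time_s: 1.98
tool_pos: [0.4771, 0.1941, 0.4013]
ee_rot: [3.142, -0.0, 1.603]
contact_force: [1.8, 0.7, -0.8]
width: 0.993
```

Emit:
step_arm(
  steps=[
    [[-58, 4, 0, 0, 0, 0], [-58, 4, 0, 0, 0, 0], [-58, 3, 0, 0, 0, 0], [-58, 2, 0, 0, 0, 0], [-58, 2, 0, 0, 0, 0], [-58, 0, 0, 0, 0, 0], [-58, 0, 0, 0, 0, 0], [-20, 0, 0, 0, 0, 0]],
  ],
)

```text
time_s: 2.98
tool_pos: [0.5047, -0.2329, 0.4012]
ee_rot: [-3.141, 0.001, 1.599]
contact_force: [0.3, -0.3, -0.7]
width: 0.996
```

```bash
python3 - <<'E'
from h import *
o=robot.get_obs();print(o["tool_pos"],o["ee_rot"],o["time_s"])
c=robot.calibration("wrist");im,d=robot.read_camera("wrist");np.savez("w.npz",im=im,d=d)
cv2.imwrite("pics/w1.png",im[:,:,::-1])
P=pts(c,d);v,u=np.where((P[...,2]>.2)&(P[...,2]<.26)&(abs(P[...,0]-.507)<.03)&(abs(P[...,1]+.23)<.05)&(d>0))
q=P[v,u];print(len(q),u.min(),u.max(),v.min(),v.max(),np.percentile(im[v,u].max(1),[10,50,90]))
for lo in (.23,.234):
  t=q[q[:,2]>lo];r=cv2.minAreaRect((t[:,:2]*1000).astype(np.float32));print(len(t),r,t[:,2].max(),np.degrees(np.arctan(-np.polyfit(t[:,1],t[:,0],1)[0])))
E
```

```text
[ 0.50472001 -0.23294893  0.40122404] [-3.14114296e+00  1.29109236e-03  1.59865526e+00] 2.975
1021 272 288 158 221 [22. 26. 50.]
967 ((506.140869140625, -225.72634887695312), (15.286704063415527, 58.879234313964844), 2.1458094120025635) 0.23890424489340623 2.0457787818665887
908 ((506.2232666015625, -225.96343994140625), (15.059470176696777, 58.40708541870117), 2.1958587169647217) 0.23890424489340623 2.020623109035393
```

View pics/w1.png

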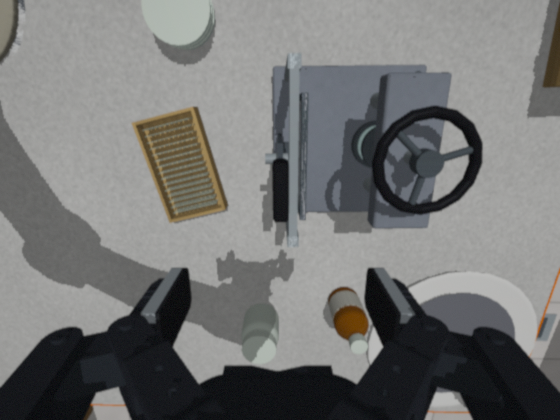

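The wrist picture shows the grip at (272–288, 158–221), centre (506, -227) mm. This agrees with the top view to about 3 mm, and the yaw is 2.0°. Next I descend and close.

Emit:
step_arm(
  steps=[
    [[5, 1.5, 30, 0, 0, -0.4], [0, 0, 40, 0, 0, 0], [0, 0, 40, 0, 0, 0], [0, 0, 35, 0, 0, 0], [0, 0, 20, 0, 0, 0], [0, 0, 9, 0, 0, 0], [0, 0, 0, 0, 0, 0], [0, 0, 0, 0, 0, 0]],
  ],
)

```text
time_s: 4.03
tool_pos: [0.5075, -0.2243, 0.2281]
ee_rot: [3.14, 0.0, 1.61]
contact_force: [-0.8, -0.7, 0.1]
width: 0.995
```

Emit:
step_arm(
  steps=[
    [[0, 0, 0, 0, 0, 0], [0, 0, 0, 0, 0, 0], [0, 0, 0, 0, 0, 0], [0, 0, 0, 0, 0, 0], [0, 0, 0, 0, 0, 0], [0, 0, 0, 0, 0, 0], [0, 0, 0, 0, 0, 0], [0, 0, 0, 0, 0, 0]],
  ],
  jaw=0,
)

```text
time_s: 5.03
tool_pos: [0.5072, -0.2242, 0.2275]
ee_rot: [3.141, 0.0, 1.61]
contact_force: [0.1, 1.7, 6.2]
width: 0.177
```

The opening is about 15 mm, so the grip is held. Lift 90 mm.

Emit:
step_arm(
  steps=[
    [[0, 0, -6, 0, 0, 0], [0, 0, -14, 0, 0, 0], [0, 0, -16, 0, 0, 0], [0, 0, -16, 0, 0, 0], [0, 0, -16, 0, 0, 0], [0, 0, -14, 0, 0, 0], [0, 0, -8, 0, 0, 0], [0, 0, 0, 0, 0, 0]],
  ],
)

```text
time_s: 6.02
tool_pos: [0.5072, -0.2244, 0.3179]
ee_rot: [3.141, 0.0, 1.61]
contact_force: [4.7, -0.5, -5.4]
width: 0.18
```

```bash
python3 - <<'E'
from h import *
o=robot.get_obs();print(o["tool_pos"],o["contact_force"],o["width"])
c=robot.calibration("scene");im,d=robot.read_camera("scene");cv2.imwrite("pics/s2.png",cv2.resize(im[170:350,220:460,::-1],None,fx=3,fy=3))
P=pts(c,d);P0=pts(c,np.load("scene.npz")["d"])
for n,p in(("now",P),("start",P0)):
  # guard top-rail ends: light bar, z band
  r=np.load("scene.npz")["im"] if n=="start" else im
  m=(d>0)&(abs(p[...,0]-.518)<.03)&(p[...,2]>.165)&(p[...,1]<-.09)&(p[...,1]>-.2)&(p[...,2]<.3);s=p[m]
  print(n,len(s),s[:,1].max(),np.percentile(s[:,2],[5,50,95]))
E
```

```text
[ 0.5071987  -0.22442784  0.31788586] [ 4.6561659  -0.49965683 -5.40465546] 0.17994146244147494Traceback (most recent call last):
  File "<stdin>", line 9, in <module>
    return umr_maximum(a, axis, None, out, keepdims, initial, where)
ValueError: zero-size array to reduction operation maximum which has no identity
```

View pics/s2.png

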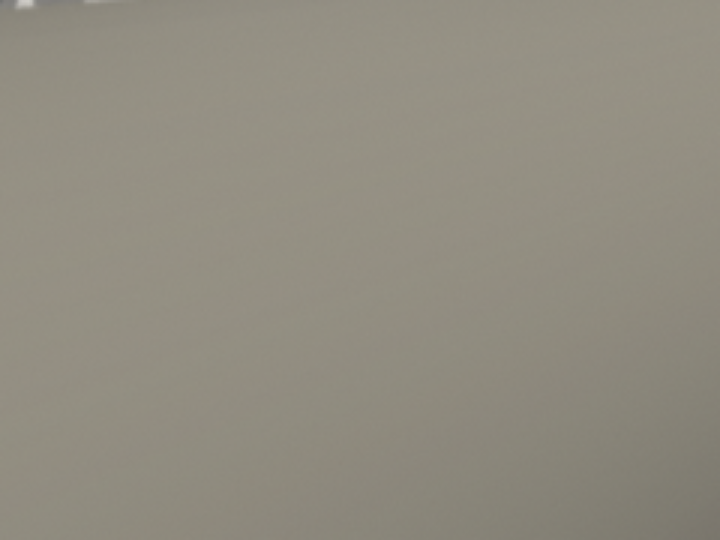

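The arm hides the scene view. The -5.4 N load fits the guard's weight, and I check the height with the wrist camera.

```bash
cat >> h.py <<'E'
def rail(c,d,lo,hi):
    P=pts(c,d); m=(d>0)&(abs(P[...,0]-.516)<.03)&(P[...,2]>lo)&(P[...,2]<hi)&(P[...,1]>-.17)&(P[...,1]<-.02); s=P[m]
    if len(s)==0: print("none");return
    print("left rail n",len(s),"ymax",np.percentile(s[:,1],99).round(4),"z5/50/95",np.percentile(s[:,2],[5,50,95]).round(4))
E
python3 - <<'E'
from h import *
c=robot.calibration("wrist");im,d=robot.read_camera("wrist");cv2.imwrite("pics/w2.png",im[:,:,::-1])
rail(c,d,.19,.3);rail(c,d,.15,.3)
t=robot.calibration("top");print("start");rail(t,np.load("top.npz")["d"],.15,.3)
E
```

```text
left rail n 987 ymax -0.1305 z5/50/95 [0.1954 0.2245 0.2258]
left rail n 2718 ymax -0.0962 z5/50/95 [0.1665 0.1786 0.2255]
start
left rail n 231 ymax -0.0997 z5/50/95 [0.1736 0.1778 0.1805]
```

View pics/w2.png

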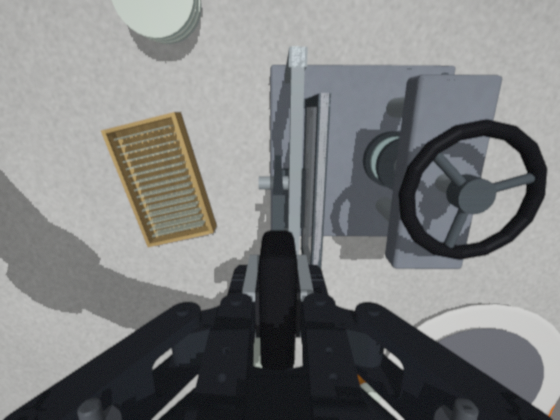

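The picture shows the guard panel (now at (318,180), top at z 0.225) raised with the grip in the jaws, while the rail and stud (270,183) stay fixed. TCP travel was 90.5 mm. Next I shift left 36 mm, keeping level.

Emit:
step_arm(
  steps=[
    [[3, 0, 0, 0, 0, 0], [6, 0, 0, 0, 0, 0], [7, 0, 0, 0, 0, 0], [7, 0, 0, 0, 0, 0], [7, 0, 0, 0, 0, 0], [6, 0, 0, 0, 0, 0], [0, 0, 0, 0, 0, 0], [0, 0, 0, 0, 0, 0]],
  ],
)

```text
time_s: 7.12
tool_pos: [0.5059, -0.1877, 0.3169]
ee_rot: [-3.142, -0.0, 1.611]
contact_force: [5.0, 1.6, -5.2]
width: 0.18
```

```bash
python3 - <<'E'
from h import *
o=robot.get_obs();print(o["tool_pos"],o["contact_force"],o["width"])
c=robot.calibration("wrist");im,d=robot.read_camera("wrist");rail(c,d,.19,.3)
P=pts(c,d)
# black grip top ends along y, at its present height
m=(im.max(2)<60)&(abs(P[...,0]-.507)<.012)&(P[...,2]>.30)&(P[...,2]<.345)&(P[...,1]>-.2);s=P[m]
if len(s):print("grip left end y",s[:,1].max(),"z",np.percentile(s[:,2],[50,95]), "expected centre+30")
E
```

```text
[ 0.50592691 -0.18767721  0.31693752] [ 4.96598287  1.59135517 -5.23410094] 0.18028043510789069
left rail n 2495 ymax -0.0942 z5/50/95 [0.1973 0.2244 0.2802]
grip left end y -0.15967234127196994 z [0.32603685 0.33903396] expected centre+30
```

The guard moved 36.3 mm with a low side force (1.6 N). Lower 34 mm and watch the load transfer.

Emit:
step_arm(
  steps=[
    [[0, 0, 5, 0, 0, 0], [0, 0, 8, 0, 0, 0], [0, 0, 8, 0, 0, 0], [0, 0, 6, 0, 0, 0], [0, 0, 4, 0, 0, 0], [0, 0, 3, 0, 0, 0], [0, 0, 0, 0, 0, 0], [0, 0, 0, 0, 0, 0]],
  ],
)

```text
time_s: 8.18
tool_pos: [0.5059, -0.188, 0.2827]
ee_rot: [3.142, 0.0, 1.61]
contact_force: [5.0, 0.9, -5.6]
width: 0.181
```

Emit:
step_arm(
  steps=[
    [[0, 0, 1, 0, 0, 0], [0, 0, 0.5, 0, 0, 0], [0, 0, 0, 0, 0, 0], [0, 0, 0, 0, 0, 0]],
  ],
)

```text
time_s: 8.68
tool_pos: [0.506, -0.1881, 0.2822]
ee_rot: [3.141, -0.0, 1.61]
contact_force: [3.7, 1.7, 4.8]
width: 0.176
```

The force reversed to +4.8 N, so the stud is carrying the guard. Open part way, rise clear, and then check.

Emit:
step_arm(
  steps=[
    [[0, 0, 0, 0, 0, 0], [0, 0, 0, 0, 0, 0], [0, 0, 0, 0, 0, 0], [0, 0, 0, 0, 0, 0], [0, 0, 0, 0, 0, 0], [0, 0, 0, 0, 0, 0]],
  ],
  jaw=50,
)

```text
time_s: 9.43
tool_pos: [0.5057, -0.1882, 0.2818]
ee_rot: [-3.142, 0.0, 1.61]
contact_force: [-0.2, -0.2, 0.2]
width: 0.588
```

Emit:
step_arm(
  steps=[
    [[0, 0, -10, 0, 0, 0], [0, 0, -20, 0, 0, 0], [0, 0, -30, 0, 0, 0], [0, 0, -30, 0, 0, 0], [0, 0, -30, 0, 0, 0], [0, 0, -20, 0, 0, 0], [0, 0, 0, 0, 0, 0], [0, 0, 0, 0, 0, 0]],
  ],
)

```text
time_s: 10.42
tool_pos: [0.5054, -0.188, 0.4214]
ee_rot: [-3.141, -0.0, 1.61]
contact_force: [0.5, 0.9, 0.1]
width: 0.584
```

```bash
python3 - <<'E'
from h import *
o=robot.get_obs();print(o["tool_pos"],o["contact_force"],o["time_s"],o["width"])
for i in range(2):
  c=robot.calibration("wrist");im,d=robot.read_camera("wrist");P=pts(c,d)
  m=(d>0)&(abs(P[...,0]-.506)<.02)&(P[...,2]>.27)&(P[...,2]<.32)&(abs(P[...,1]+.19)<.06);q=P[m];z=np.percentile(q[:,2],90)
  t=q[q[:,2]>z-.006];print(len(t),"ztop",z,cv2.minAreaRect((t[:,:2]*1000).astype(np.float32)))
cv2.imwrite("pics/w3.png",im[:,:,::-1])
im,d=robot.read_camera("top");grip("top",im,d,(60,170,220,260))
E
```

```text
[ 0.50536224 -0.18799135  0.4213621 ] [0.50100565 0.90478863 0.0816493 ] 10.425 0.5838356830171143
1175 ztop 0.29227325282440186 ((505.10479736328125, -189.74879455566406), (15.421262741088867, 58.54790115356445), 2.8089911937713623)
1163 ztop 0.2921805471621248 ((505.5165710449219, -189.84539794921875), (15.231093406677246, 58.69178009033203), 1.8096325397491455)
top n 343 290 ctr 559.1 241.2 size [59.3 15.7] ang 86.8 ztop 0.238 zmin 0.207 yaw of +y deg -3.29
```

View pics/w3.png

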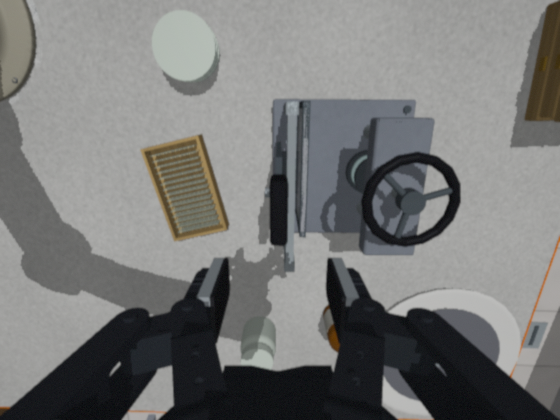

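The picture shows the grip free at (280,210), shifted left over the stud, with the fingers clear. Its top is at 0.292, against 0.238 when down, so the height is 0.054–0.055. The shift is about 37 mm, the guard is at rest, and the lever grip has not moved.

```bash
python3 -c "
from plant import robot
print(robot.job_done())"
```

```text
the job is handed in; nothing more can be done
None
```

I lifted the handwheel press's guard by 90 mm, shifted it 36 mm to the left and lowered it onto the stud. I then let go, backed the gripper about 140 mm up, and handed the job in at about 10.6 s of the 32 s allowed.

- **Hanging on the stud:** after release the grip top read 0.292 m, against 0.238 m with the guard down. That is a height of about 0.054 m, where hanging should read 0.055 m. As the guard came down, the force on the tool went from -5.6 N to +4.8 N, so the stud took the load.
- **Sideways shift:** about 36 to 38 mm, against the 36 mm aimed for.
- **At rest:** two wrist pictures in a row gave the same grip position to within 0.5 mm.
- **Other press:** the lever grip was within 0.5 mm of where it started.
- **Robot clear:** the tool read about 1 N or less, and the last picture shows the fingers free of the guard.

**What failed or disagreed:** the scene camera could not confirm the lift because the arm blocked it, so I used the wrist camera instead. The scene camera's grip search also found nothing at the start because the grip looked brighter than my colour limit. The top and wrist views put the grip about 4 mm apart along its length, so I aimed between them.

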